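# Support the can and hold the index plunger out

## Task

Get the can in the label-check stand ready to be turned: slide the yellow tailstock along its rods up to its stop, so that it pushes the can home against the headstock's chuck, and leave it there. Only then take the red knob of the sprung index plunger, pull it straight up as far as it goes, and finish still holding it fully up, so that a colleague can turn the can. Do not disturb the other things on the bench.

Things in the scene. Friction and masses are not known exactly. Their poses are not given: they have to be found in the camera images.
- stand: The fixed label-check stand: grey base plate 130 x 410 mm, 12 mm thick. Origin: centre of the plate's underside. Its y axis runs along the two steel rods from the tailstock end towards the blue headstock, x is across, z up. The rods lie at x = +-26 mm; the headstock is two blue plates 100 mm wide spanning y = 100 to 150 mm, joined by a bridge 143 mm high on which a brass bush rises to 150 mm.
- chuck_face (a point): Centre of the flat black face of the headstock's chuck (75 mm above the bench), against which the can's end must rest; frame as the stand's.
- tailstock (a joint): Slide of the yellow tailstock along the rods, m: 0 fully back, 0.100 at its stop towards the headstock (where it belongs). It resists with about 3 N of friction, a few N more while it pushes the can, and stays where it is left. Its block is 78 mm across, 50 mm along, top 115 mm above the bench; a rubber pad in front of it faces the can.
- tail_grip (a point): On the axis of the upright round black handle on top of the tailstock, 26 mm diameter, which spans from 22 mm below this point to 18 mm above it (148 to 188 mm above the bench; this point is 170 mm above it), with a thinner steel stem below, standing on the block. Moves with the tailstock.
- plunger (a joint): Rise of the sprung index plunger, m: 0 fully seated, its pin 12 mm deep in the seat hole of the index disc; the pin leaves the hole at 0.012; 0.020 fully back against its stop. The spring pulls it down with 4 N seated and 10 N fully back; released, it snaps home.
- knob_grip (a point): Middle of the upright round red knob of the index plunger, on top of the headstock: 26 mm diameter, 26 mm tall (13 mm either way), this point 174 mm above the bench while seated; a thin 8 mm pin below it, 10 mm of free height between knob and brass bush. The knob is pulled straight up.
- can: White and green can lying loose on the two rods between tailstock and chuck, 80 mm diameter, 120 mm long, 0.25 to 0.5 kg. Origin: its middle, 75 mm above the bench; its y axis is its length. At home its end is against the chuck face: then its origin is at y = 25 mm in the stand's frame.
- green_can: Bystander: white and green can standing beyond the stand, 80 mm diameter, 120 mm tall; origin at the underside's centre.
- brown_can: Bystander: brown can standing beyond the stand, 74 mm diameter, 115 mm tall; origin at the underside's centre.
- jar_a: Bystander: white jar with red cap, 60 mm diameter, 95 mm tall, on the robot's right; origin at the underside's centre.
- jar_b: Bystander: white jar with red cap, 60 mm diameter, 95 mm tall, on the robot's right; origin at the underside's centre.
- carton: Bystander: small cardboard carton 85 x 85 x 60 mm, on the robot's right; origin at the underside's centre.
- screwdriver: Bystander: screwdriver lying on the robot's left.
- tape_roll: Bystander: amber roll of tape lying flat on the robot's left, 90 mm diameter, 30 mm high; origin at the underside's centre.
Mind the look-alikes: they are no part of the job. Leave any turquoise look-alike of the can alone.

How it is judged:
On the way, in this order (a step that is already met when the one before it is completed fails the run):
1. tailstock at its stop and can home against the chuck, plunger still seated (value of joint tailstock above 0.097 m and y of can in the frame of stand above 0.022 m and z of can in the frame of stand below 0.082 m and x of can in the frame of stand between -0.008 and 0.008 m and value of joint plunger below 0.003 m), for 0.2 s.
2. the plunger is pulled fully up by the fingers, tailstock and can still home (value of joint plunger above 0.017 m and contact force between the fingers and plunger above 2 N and value of joint tailstock above 0.097 m and y of can in the frame of stand above 0.022 m and z of can in the frame of stand below 0.082 m and x of can in the frame of stand between -0.008 and 0.008 m), for 0.2 s.
At the end, for the whole second after the job is handed in: The fingers hold the plunger's knob at least 17 of 20 mm up, the tailstock is within 3 mm of its stop, and the can lies still on the rods with its end within 3 mm of the chuck face (all of step 2 and linear speed of can below 0.02 m/s); the arm keeps its last pose, push and grip.
It fails at once if the plunger is pulled before the tailstock is home (value of joint plunger above 0.005 m and value of joint tailstock below 0.09 m).
It fails at once if a bystander is pushed more than 30 mm or knocked over (distance of any of green_can, brown_can, jar_a, jar_b, carton, screwdriver, tape_roll from where it was at the start of the episode above 0.03 m or angle between any of green_can, brown_can, jar_a, jar_b's own z axis and vertical above 0.5 rad).
It also fails if it takes over 42 s, if anything falls off the work surface, if the arm or the gripper's body presses on something with over 40 N, if the wrist force passes 120 N, or if a joint passes its speed limit or range.

## Robot

A 6-joint arm with a two-finger parallel gripper is mounted at the origin on the work surface. World frame = base frame: x ahead of the robot, y to its left, z up, the work surface at z = 0. Lengths are in m, angles in rad, forces in N, time in s.
With the tool pointing down it reaches from about 0.35 to 0.975 m from the base axis. Payload 4.9 kg.
Tool frame: the origin (TCP) lies at the very end of the fingers, on their centre line; the grasp point (between the pads) lies 19 mm behind it (ctrl.grip_point_offset is the distance from the TCP to the grasp point, in m); z points along the fingers, y is the line along which they close (so a half turn about z gives the same grasp; the last joint's range is limited). The gripper opens to 85 mm and grips with 20 to 120 N. Pads are 22 mm wide; open, the fingers measure 114 mm over their backs; the gripper's body (76 mm by 85 mm) begins 54 mm behind the grasp point. The pads swing forward as they close: fully open they stand 13 mm farther back than shut.
Start: joints at [-1.24, 0.053, 1.613, -0, 1.476, -0.119], TCP at [0.272, -0.563, 0.231] pointing down, gripper open.
Joint ranges: [-3.01, 3.01], [-1.01, 2.22], [0.06, 2.58], [-1.02, 4.17], [0.09, 2.62], [-3.14, 3.14]. Speed limits (rad/s): [2.57, 2.57, 3.14, 3.14, 3.14, 3.14].

## Interface

Orientations are given as a rotation vector (axis times angle).
In Python, from station import ctrl gives the robot as it stands.
- The arm moves only by the tool send_rows, never from a script. Its argument "rows" is a list of rows, each a list of 3 entries, a list of its own where there are three numbers: the finger opening in cm, from 0 to 8.54, then the shift along the tool's x, y, z in cm, then the turn about the tool's z in degrees. A call has 1 to 10 rows; each row shifts and turns the commanded pose from where the row before left it, along the tool's axes as they then stand; what a row does not reach is not made up. A row lasts 1/8 s, in which the tool goes at most 62.5 mm and 10.7 degrees, less where a joint would pass 70% of its speed; a pose out of reach is approached as far as the arm can. A call with a gripper value outside its range is refused whole. The fingers move at their own pace and stop on an object; "newtons" is the grip in N (left out, the last holds). Time passes only in rows, so rows that do not move let the fingers close. It gives the time, the measured TCP pose, the force, the opening and the grip force at its end, in the units of the state.
- ctrl.get_obs(): the state, without advancing time (a new reading comes with each control period).
- ctrl.get_image(name): name is "scene" or "top" or "wrist"; returns a dict with "frame" (384x512x3 uint8, red, green, blue), "range_z" (384x512 float32, m along the optical axis (not along the pixel's ray), 0 where there is no reading), "fx", "fy", "cx", "cy" (pixels), "cam_to_world" (4x4, takes a point from camera to world coordinates). Camera axes: x right, y down, z forward; pixel columns grow to the right and rows downward; lengths in m; the calibration is good to about 2 mm. The wrist camera is an equidistant fisheye: a pixel r from the principal point sees the ray r / f radians off the axis. A picture is of the moment at which its call begins.
- ctrl.finish_job(): hands the job in; it is judged then, once.
The state is a dict: "t": time; "q": joint angles; "dq": joint speeds; "effort": joint torques, N m; "tool_pos": TCP position; "tool_rot": TCP orientation; "contact_force": force on the tool from outside, world axes, zero at the start; "wrist_torque": the same for the moment, N m; "opening": finger opening in m; "grip_force": force on a finger pad.
Only numpy, scipy, OpenCV 4.12 (cv2) and the standard library are available. Lean on these libraries where they do the work, as an engineer would, in place of code of your own. Each camera call takes 0.05 s, during which the arm holds its last target. There are 200 camera calls.

## Working session

There is one attempt and no reset: what is moved stays moved. The work goes in short steps, Python scripts to look and compute and a tool call to move; the robot and the scene stay as the last step left them, time stands still between calls to the robot, and variables do not carry over. Pictures are saved under pics/ and viewed, at most 10 in all, crops included, and the job is handed in when it is done.

Besides the shell and the picture viewer there is one more tool, called after "Request:" in YAML: its name, and indented under it one key for each argument. send_rows: Moves the arm, as the interface text tells. Its arguments: {"type":"object","properties":{"rows":{"type":"array","items":{"type":"array"}},"newtons":{"type":"number"}},"required":["rows"]}

```bash
mkdir -p pics
cat > h.py <<'E'
import numpy as np, cv2
from station import ctrl
from scipy.spatial.transform import Rotation as R
def snap(name,fn):
    im=ctrl.get_image(name); np.savez(''+fn+'.npz',**im)
    cv2.imwrite('pics/'+fn+'.png',im['frame'][:,:,::-1]); return im
def pts(im):
    v,u=np.mgrid[:384,:512]; z=im['range_z']
    p=np.stack([(u-im['cx'])/im['fx']*z,(v-im['cy'])/im['fy']*z,z],-1)
    T=np.array(im['cam_to_world']); return p@T[:3,:3].T+T[:3,3]
E
python3 - <<'E'
from h import *
for n in('scene','top'): snap(n,n+'1')
o=ctrl.get_obs(); print(o); print(R.from_rotvec(o['tool_rot']).as_matrix().round(3))
E
```

```text
{'t': 0.1, 'q': array([-1.24000223e+00,  5.32716248e-02,  1.61417163e+00,  2.10523414e-05,
        1.47602278e+00, -1.19026032e-01]), 'dq': array([-0.00124176, -0.00033024, -0.00242296, -0.00088338, -0.00196667,
        0.00153305]), 'effort': array([-4.05190463e-06, -3.94904566e+01, -3.71362567e+01, -1.58281491e-04,
        3.95813418e-03, -1.32842200e-05]), 'tool_pos': array([ 0.27155507, -0.56228466,  0.23018896]), 'tool_rot': array([-3.06065160e+00, -7.00214854e-01,  2.78103323e-04]), 'contact_force': array([ 0.3361721 , -0.14134992,  0.10214812]), 'wrist_torque': array([-0.02745925,  0.04974722,  0.07871207]), 'grip_force': 0.0, 'opening': 0.08536023925998193}
[[ 0.901  0.435 -0.001]
 [ 0.435 -0.901  0.002]
 [ 0.    -0.002 -1.   ]]
```

View pics/scene1.png

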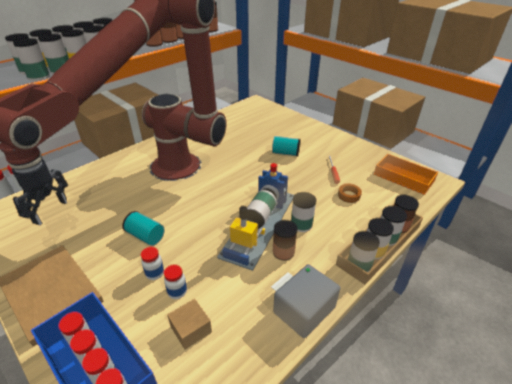

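View pics/top1.png

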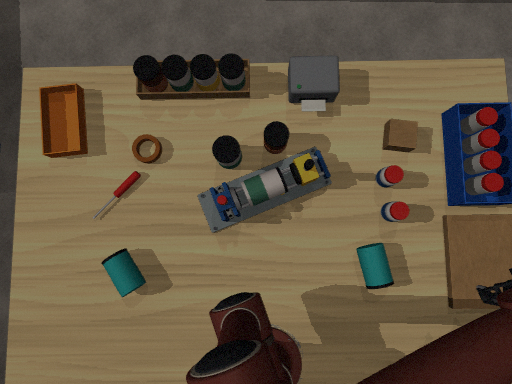

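The top view shows the red knob near (222,200), the black tail handle near (309,168), and the bystander cans at (227,152) and (276,137). Next I'll measure these from depth.

Run:
```python
from h import *
im=dict(np.load('top1.npz')); P=pts(im); f=im['frame'].astype(int)
v,u=np.mgrid[:384,:512]
def roi(a,b,c,d): return (u>=a)&(u<b)&(v>=c)&(v<d)
k=roi(205,240,185,220)&(P[...,2]>.165)&(f[...,0]>120)&(f[...,1]<80)
print('knob',k.sum(),P[k].mean(0),P[k].min(0),P[k].max(0),u[k].mean(),v[k].mean())
t=roi(285,330,150,190)&(P[...,2]>.16)
print('tail',t.sum(),P[t].mean(0),P[t].min(0),P[t].max(0))
b=roi(285,330,150,190)&(P[...,2]>.10)&(P[...,2]<.125)&(f[...,0]>150)&(f[...,2]<90)
print('block',b.sum(),P[b].mean(0))
g=roi(190,340,130,240)&(P[...,2]>.006)&(P[...,2]<.018)
h=cv2.minAreaRect(P[g][:,:2].astype(np.float32)*1000);print('plate',h, cv2.boxPoints(h))
c=roi(235,300,160,215)&(P[...,2]>.107)&(P[...,2]<.13)
print('can',c.sum(),P[c].mean(0),np.linalg.svd(P[c][:,:2]-P[c][:,:2].mean(0),full_matrices=0)[2][0])
crop=im['frame'][125:240,185:340,::-1]; cv2.imwrite('pics/c1.png',cv2.resize(crop,None,fx=5,fy=5,interpolation=2))
s=dict(np.load('scene1.npz'));Q=pts(s);F=s['frame'].astype(int)
k=roi(262,285,158,178)&(F[...,0]>120)&(F[...,1]<80)&(Q[...,2]>.15);print('knob s',k.sum(),Q[k].mean(0))
t=roi(232,260,200,225)&(F.sum(-1)<150)&(Q[...,2]>.14);print('tail s',t.sum(),Q[t].mean(0))
```

```text
knob 57 [0.48296518 0.11178725 0.20412575] [0.40258011 0.00596361 0.18246053] [0.49373062 0.1232187  1.18154913] 221.43859649122808 199.33333333333334
tail 88 [ 0.569636   -0.11768654  0.2304176 ] [ 0.40258011 -0.13711316  0.16353454] [0.59087465 0.00596361 1.18154913]
block 0 [nan nan nan]
plate ((547.4375, -4.21484375), (460.2305603027344, 349.3292541503906), 89.30541229248047) [[ 369.99612 -232.19583]
 [ 719.2997  -236.4306 ]
 [ 724.8789   223.76614]
 [ 375.57532  228.00092]]
can 814 [ 0.53278933 -0.00726083  0.11286781] [ 0.43884497 -0.89856279]
knob s 32 [0.49116967 0.10775483 0.17899262]
tail s 0 [nan nan nan]<stdin>:10: RuntimeWarning: Mean of empty slice.
  ret = um.true_divide(
<stdin>:18: RuntimeWarning: Mean of empty slice.
```

View pics/c1.png

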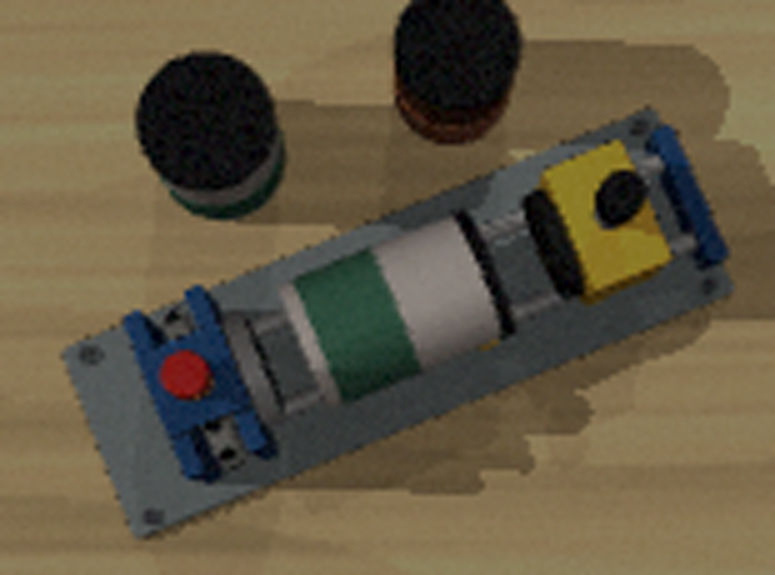

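The crop shows the knob top at about (186,375) and the handle top at (622,195). The plate corners are at (65,355), (140,537), (730,290) and (650,108). I'll intersect these rays with the known heights.

```bash
cat >> h.py <<'E'
def ray(im,u,v,z):
    T=np.array(im['cam_to_world']); d=T[:3,:3]@np.array([(u-im['cx'])/im['fx'],(v-im['cy'])/im['fy'],1]); return T[:3,3]+d*(z-T[2,3])/d[2]
E
python3 - <<'E'
from h import *
im=dict(np.load('top1.npz')); print(im['cam_to_world'].round(3),im['fx'])
g=lambda x,y,z: ray(im,185+x/5-.4,125+y/5-.4,z)
c=[g(*p,.012)[:2] for p in((65,355),(140,537),(730,290),(650,108))]
ctr=np.mean(c,0); ya=(c[0]+c[1]-c[2]-c[3])/2; L=np.linalg.norm(ya); ya/=L
print('ctr',ctr,'y',ya,np.degrees(np.arctan2(ya[1],ya[0])),'len',L,np.linalg.norm(c[0]-c[1]))
k=g(186,375,.187); t=g(622,193,.188)
print('knob',k,'tail',t)
xa=np.array([ya[1],-ya[0]])
for p in(k,t): print((p[:2]-ctr)@xa,(p[:2]-ctr)@ya)
d=k-t; print('ang knob-tail',np.degrees(np.arctan2(d[1],d[0])))
for n,p in(('gcan',(208,120,.12)),('bcan',(457,52,.115))): print(n,g(*p))
o=ctrl.get_obs();M=R.from_rotvec(o['tool_rot']).as_matrix()
print('tool x ang',np.degrees(np.arctan2(M[1,0],M[0,0])), o['q'][5])
E
```

```text
[[-0.013 -0.994  0.11   0.403]
 [-1.     0.014  0.013  0.006]
 [-0.015 -0.109 -0.994  1.182]
 [ 0.     0.     0.     1.   ]] 372.0253754156423
ctr [ 0.53003124 -0.00264056] y [-0.37642465  0.92644724] 112.11239205283638 len 0.4033711153135436 0.1244470109729846
knob [0.48360568 0.11259532 0.187     ] tail [ 0.57889857 -0.12365438  0.188     ]
0.00036679070965895956 0.12423568169158736
-0.0002795862425275418 -0.130507784680245
ang knob-tail 111.96701210498729
gcan [0.63765726 0.1066112  0.12      ]
bcan [ 0.67700573 -0.03908374  0.115     ]
tool x ang 25.77266674302168 -0.11902603165146655
```

Request:
send_rows:
  rows:
    - [8.5, [0, 0, 0], 3.8]
    - [8.5, [4, -2.4, 0], 0]
    - [8.5, [4, -2.4, 0], 0]
    - [8.5, [4, -2.5, 0], 0]
    - [8.5, [4, -2.5, 0], 0]
    - [8.5, [4, -2.5, 0], 0]
    - [8.5, [4, -2.5, 0], 0]
    - [8.5, [4, -2.5, 0], 0]
    - [8.5, [4, -2.5, 0], 0]
    - [8.5, [4, -2.5, 0], 0]
  newtons: 50

```text
t: 1.35
tool_pos: [0.5226, -0.2198, 0.2308]
tool_rot: [-3.084, -0.599, 0.001]
contact_force: [-0.5, -0.7, 0.5]
opening: 0.0849
grip_force: 0.0
```

Request:
send_rows:
  rows:
    - [8.5, [4, -3, 0], 0]
    - [8.5, [3, -2.2, 0], 0]
    - [8.5, [2, -1.6, 0], 0]
    - [8.5, [0, 0, 0], 0]
    - [8.5, [0, 0, 0], 0]

```text
t: 1.98
tool_pos: [0.5797, -0.125, 0.2308]
tool_rot: [-3.084, -0.598, 0.002]
contact_force: [0.1, 0.3, 0.6]
opening: 0.0852
grip_force: 0.0
```

```bash
cat >> h.py <<'E'
C=np.array([0.53003,-0.00264]); Y=np.array([-0.37535,0.92688]); Y/=np.linalg.norm(Y); X=np.array([Y[1],-Y[0]])
def st():
    o=ctrl.get_obs(); M=R.from_rotvec(o['tool_rot']).as_matrix(); p=o['tool_pos']
    print('t',round(o['t'],2),'stand xy',((p[:2]-C)@X).round(4),((p[:2]-C)@Y).round(4),'z',p[2].round(4),'ang',np.degrees(np.arctan2(M[1,0],M[0,0])).round(2),'tilt',M[:2,2].round(4),'F',o['contact_force'].round(1),'op',round(o['opening'],4),'gf',round(o['grip_force'],1)); return o
E
python3 - <<'E'
from h import *
st()
im=snap('wrist','w1'); print(im['fx'],im['cx'],im['cy'],im['cam_to_world'].round(4))
E
```

```text
t 1.98 stand xy 0.0001 -0.1321 z 0.2308 ang 21.96 tilt [-0.001  -0.0002] F [0.1 0.3 0.6] op 0.0852 gf 0.0
297.3186396354542 257.1281819732947 190.33655607118715 [[ 3.738e-01 -8.763e-01 -3.039e-01  6.582e-01]
 [-9.275e-01 -3.535e-01 -1.217e-01 -9.400e-02]
 [-8.000e-04  3.273e-01 -9.449e-01  3.723e-01]
 [ 0.000e+00  0.000e+00  0.000e+00  1.000e+00]]
```

View pics/w1.png

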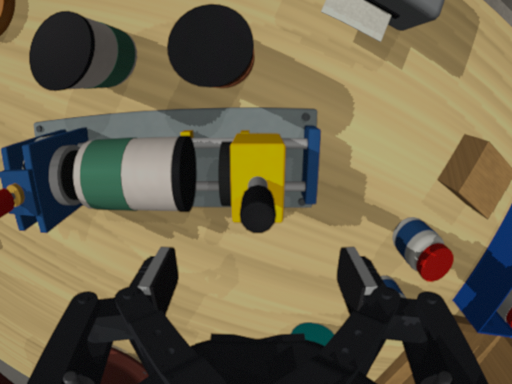

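The wrist view shows the handle at (258,210), centred between the fingers at columns 165 and 350. I'll descend and grip.

Request:
send_rows:
  rows:
    - [8.5, [0, 0, 2], 0]
    - [8.5, [0, 0, 2], 0]
    - [8.5, [0, 0, 2], 0]
    - [8.5, [0, 0, 1.8], 0]
    - [8.5, [0, 0, 0], 0]
    - [2, [0, 0, 0], 0]
    - [2, [0, 0, 0], 0]
    - [2, [0, 0, 0], 0]
    - [2, [0, 0, 0], 0]
    - [2, [0, 0, 0], 0]

```text
t: 3.28
tool_pos: [0.5806, -0.1248, 0.1544]
tool_rot: [3.083, 0.599, 0.002]
contact_force: [-1.9, -0.4, 4.1]
opening: 0.0242
grip_force: 49.5
```

Request:
send_rows:
  rows:
    - [2, [0, 0, 0], 0]
    - [2, [0, 0, 0], 0]

```text
t: 3.52
tool_pos: [0.5806, -0.1248, 0.1543]
tool_rot: [3.083, 0.599, 0.002]
contact_force: [-0.6, 0.7, 5.1]
opening: 0.0243
grip_force: 49.7
```

```bash
python3 -c "
from h import *
st()"
```

```text
t 3.52 stand xy 0.0011 -0.1322 z 0.1543 ang 21.97 tilt [ 0.0013 -0.0005] F [-0.6  0.7  5.1] op 0.0243 gf 49.7
```

Request:
send_rows:
  rows:
    - [2, [0, -0.5, 0], 0]
    - [2, [0, -0.8, 0], 0]
    - [2, [0, -0.8, 0], 0]
    - [2, [0, -0.8, 0], 0]
    - [2, [0, -0.8, 0], 0]
    - [2, [0, -0.8, 0], 0]
    - [2, [0, -0.8, 0], 0]
    - [2, [0, -0.8, 0], 0]
    - [2, [0, -0.8, 0], 0]
    - [2, [0, 0, 0], 0]

```text
t: 4.78
tool_pos: [0.5587, -0.0693, 0.1544]
tool_rot: [3.063, 0.592, 0.015]
contact_force: [20.6, -34.2, -9.2]
opening: 0.0244
grip_force: 53.2
```

Request:
send_rows:
  rows:
    - [2, [0, -0.6, 0], 0]
    - [2, [0, -0.5, 0], 0]
    - [2, [0, -0.4, 0], 0]
    - [2, [0, 0, 0], 0]

```text
t: 5.28
tool_pos: [0.5587, -0.0691, 0.1543]
tool_rot: [3.035, 0.58, 0.031]
contact_force: [45.2, -80.8, -30.3]
opening: 0.0247
grip_force: 73.5
```

```bash
python3 -c "
from h import *
st()"
```

```text
t 5.28 stand xy 0.0017 -0.0724 z 0.1543 ang 21.67 tilt [ 0.0293 -0.0472] F [ 45.2 -80.8 -30.3] op 0.0247 gf 73.5
```

Force is high after 60 mm of travel, so I'll ease off and look.

Request:
send_rows:
  rows:
    - [2, [0, 0.8, 0], 0]
    - [2, [0, 0.8, 0], 0]
    - [2, [0, 0.6, 0], 0]
    - [2, [0, 0, 0], 0]

```text
t: 5.78
tool_pos: [0.5588, -0.0696, 0.1541]
tool_rot: [3.078, 0.596, 0.007]
contact_force: [5.3, -9.1, 1.4]
opening: 0.0248
grip_force: 50.7
```

Run:
```python
from h import *
st()
im=snap('scene','s2'); a=cv2.resize(im['frame'][145:275,200:330,::-1],None,fx=4.5,fy=4.5,interpolation=2)
w=snap('wrist','w2'); b=w['frame'][:,:,::-1]
b=cv2.resize(b[60:270,0:330],None,fx=.66,fy=.66) if 0 else a
cv2.imwrite('pics/s2c.png',a)
```

```text
t 5.78 stand xy 0.0015 -0.0729 z 0.1541 ang 21.9 tilt [ 0.0054 -0.0054] F [ 5.3 -9.1  1.4] op 0.0248 gf 50.7
```

View pics/s2c.png

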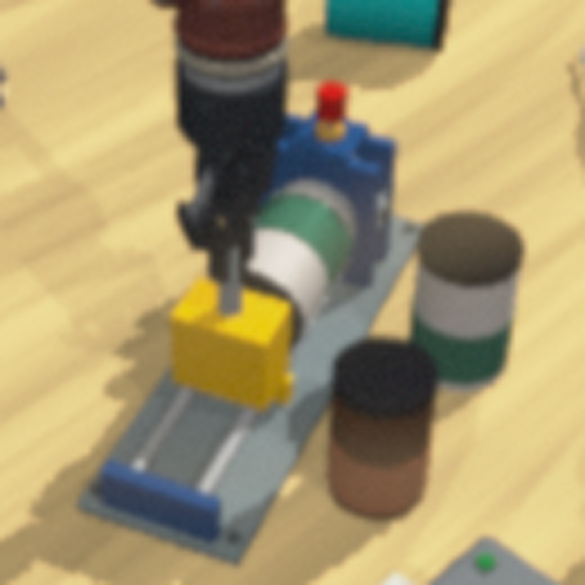

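View pics/w2.png

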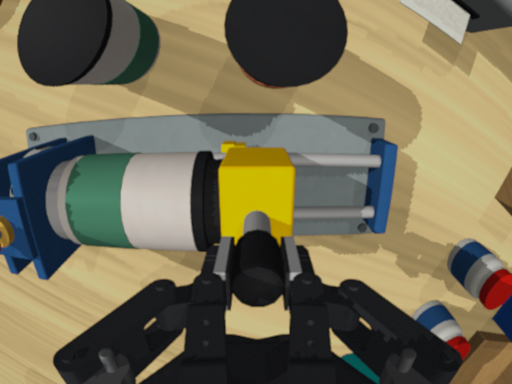

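The scene and wrist views show the block right up against the can (pad at x≈205–218 in the wrist view) and the can against the chuck at x≈65. The pad at about y=-35 mm agrees with home. I'll release, rise and move over the knob.

Request:
send_rows:
  rows:
    - [2, [0, 0.1, 0], 0]
    - [8.5, [0, 0.1, 0], 0]
    - [8.5, [0, 0, 0], 0]
    - [8.5, [0, 0, 0], 0]
    - [8.5, [0, 0, 0], 0]
    - [8.5, [0, 0, 0], 0]
    - [8.5, [0, 0, -1.5], 0]
    - [8.5, [0, 0, -2.5], 0]
    - [8.5, [0, 0, -2.5], 0]
    - [8.5, [0, 0, -1.5], 0]

```text
t: 7.12
tool_pos: [0.5585, -0.0692, 0.2362]
tool_rot: [3.083, 0.598, 0.005]
contact_force: [0.5, -0.1, 0.6]
opening: 0.0848
grip_force: 0.0
```

Request:
send_rows:
  rows:
    - [8.5, [0, -2, 0], 0]
    - [8.5, [0, -3, 0], 0]
    - [8.5, [0, -3, 0], 0]
    - [8.5, [0, -3, 0], 0]
    - [8.5, [0, -3, 0], 0]
    - [8.5, [0, -3, 0], 0]
    - [8.5, [0, -2.5, 0], 0]
    - [8.5, [0, 0, 0], 0]
    - [8.5, [0, 0, 0], 0]

```text
t: 8.25
tool_pos: [0.4842, 0.112, 0.2325]
tool_rot: [3.084, 0.599, -0.002]
contact_force: [-0.1, -0.2, -0.5]
opening: 0.0848
grip_force: 0.0
```

Run:
```python
from h import *
st()
im=snap('top','t3'); a=im['frame'][125:240,185:340,::-1]
w=snap('wrist','w3')
a=cv2.resize(a,(520,386),interpolation=2)
cv2.imwrite('pics/b3.png',cv2.resize(np.hstack([a[:384],w['frame'][:,:,::-1]]),(800,298)))
cv2.imwrite('pics/c3.png',cv2.resize(im['frame'][125:240,185:340,::-1],None,fx=5,fy=5,interpolation=2))
```

```text
t 8.25 stand xy 0.0005 0.1234 z 0.2325 ang 22.0 tilt [-0.0012 -0.0003] F [-0.1 -0.2 -0.5] op 0.0848 gf 0.0
```

View pics/b3.png

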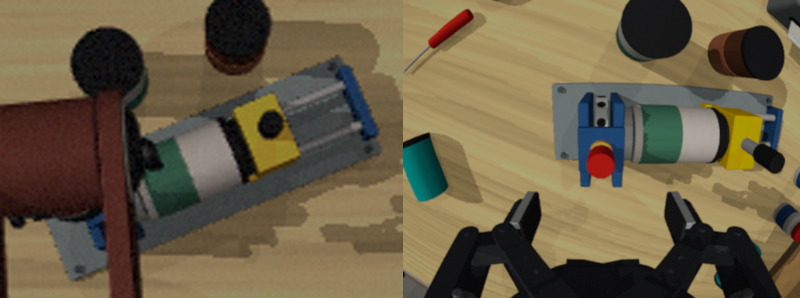

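The top view shows the tailstock about 59 mm forward, with no visible gap at the chuck. In the wrist view the knob at (600,162) is centred between the fingers. I'll descend and grip.

Request:
send_rows:
  rows:
    - [8.5, [0, 0, 2], 0]
    - [8.5, [0, 0, 2], 0]
    - [8.5, [0, 0, 2], 0]
    - [8.5, [0, 0, 1.6], 0]
    - [8.5, [0, 0, 0], 0]
    - [2, [0, 0, 0], 0]
    - [2, [0, 0, 0], 0]
    - [2, [0, 0, 0], 0]
    - [2, [0, 0, 0], 0]
    - [2, [0, 0, 0], 0]
  newtons: 70

```text
t: 9.6
tool_pos: [0.4847, 0.1134, 0.1586]
tool_rot: [-3.08, -0.598, -0.001]
contact_force: [-3.1, 4.7, 4.3]
opening: 0.0241
grip_force: 68.5
```

Request:
send_rows:
  rows:
    - [2, [0, 0, 0], 0]
    - [2, [0, 0, 0], 0]

```text
t: 9.85
tool_pos: [0.4847, 0.1134, 0.1586]
tool_rot: [-3.08, -0.599, -0.001]
contact_force: [-3.3, 5.2, 5.0]
opening: 0.0241
grip_force: 68.5
```

```bash
python3 -c "
from h import *
st()"
```

```text
t 9.85 stand xy 0.0015 0.1246 z 0.1586 ang 21.99 tilt [0.     0.0036] F [-3.3  5.2  5. ] op 0.0241 gf 68.5
```

Request:
send_rows:
  rows:
    - [2, [0, 0, -0.4], 0]
    - [2, [0, 0, -0.4], 0]
    - [2, [0, 0, -0.4], 0]
    - [2, [0, 0, -0.4], 0]
    - [2, [0, 0, -0.4], 0]
    - [2, [0, 0, -0.2], 0]
    - [2, [0, 0, 0], 0]
    - [2, [0, 0, 0], 0]

```text
t: 10.85
tool_pos: [0.4845, 0.1134, 0.1772]
tool_rot: [-3.08, -0.599, -0.001]
contact_force: [5.1, 5.6, -11.0]
opening: 0.0243
grip_force: 69.1
```

Run:
```python
from h import *
st()
im=snap('scene','s4'); cv2.imwrite('pics/s4c.png',cv2.resize(im['frame'][125:275,200:350,::-1],None,fx=4,fy=4,interpolation=2))
```

```text
t 10.85 stand xy 0.0013 0.1247 z 0.1772 ang 21.99 tilt [-0.0002  0.0037] F [  5.1   5.6 -11. ] op 0.0243 gf 69.1
```

View pics/s4c.png

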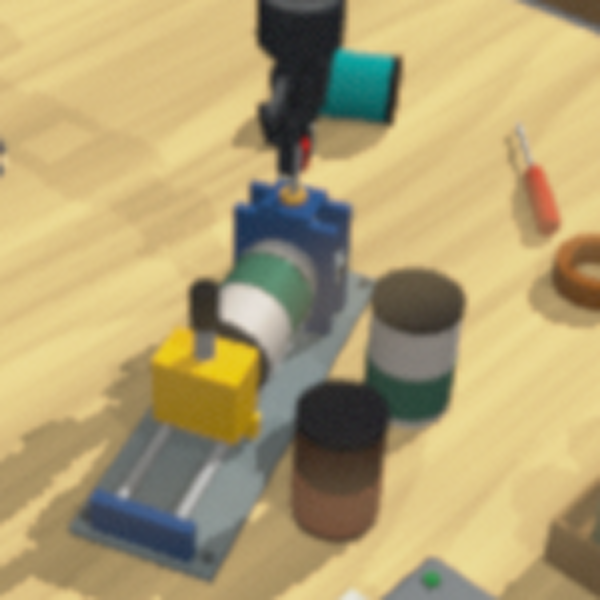

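The scene shows the red knob lifted in the fingers with the pin visible at about (295,185), and the tailstock still forward against the can. It has risen 18.6 mm, so I'll pull on gently to the stop.

Request:
send_rows:
  rows:
    - [2, [0, 0, -0.1], 0]
    - [2, [0, 0, -0.1], 0]
    - [2, [0, 0, -0.1], 0]
    - [2, [0, 0, 0], 0]
    - [2, [0, 0, 0], 0]
    - [2, [0, 0, 0], 0]

```text
t: 11.65
tool_pos: [0.4844, 0.1134, 0.1788]
tool_rot: [-3.08, -0.599, -0.001]
contact_force: [8.8, 5.7, -16.2]
opening: 0.0242
grip_force: 69.6
```

Request:
send_rows:
  rows:
    - [2, [0, 0, 0], 0]
    - [2, [0, 0, 0], 0]
    - [2, [0, 0, 0], 0]
    - [2, [0, 0, 0], 0]
    - [2, [0, 0, 0], 0]
    - [2, [0, 0, 0], 0]

```text
t: 12.4
tool_pos: [0.4844, 0.1134, 0.1787]
tool_rot: [-3.08, -0.599, -0.001]
contact_force: [8.3, 6.4, -16.0]
opening: 0.0244
grip_force: 69.6
```

Run:
```python
from h import *
o=st()
if o['contact_force'][2]<-9 and o['tool_pos'][2]>.177: print(ctrl.finish_job())
```

```text
t 12.4 stand xy 0.0013 0.1247 z 0.1787 ang 21.99 tilt [-0.0003  0.0038] F [  8.3   6.4 -16. ] op 0.0244 gf 69.6
the job is handed in; nothing more can be done
None
```

I handed the job in at 12.4 s with the knob held up against its stop (about 20 mm of rise). The tailstock had been pushed until it would go no further, with the can tight against the chuck as far as the pictures show. That push peaked at about 97 N before I eased off, and no verdict came back.

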